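# Throttle the flood-bench feed valve to the 30 degree notch

## Robot

A 6-joint arm with a two-finger parallel gripper is mounted at the origin on the work surface. World frame = base frame: x ahead of the robot, y to its left, z up, the work surface at z = 0. Lengths are in m, angles in degrees, forces in N, time in s.
With the tool pointing down it reaches from about 0.3 to 0.75 m from the base axis. Payload 8.5 kg.
Tool frame: the origin (TCP) lies on the centre line of the jaws, within the pads' length; the fingertips stand 11 mm ahead of it and the grasp point (between the pads) lies 8 mm behind it (robot.tip_reach is the distance from the TCP to the fingertips, in m); z points along the fingers, y is the line along which they close (so a half turn about z gives the same grasp; the last joint's range is limited). The gripper opens to 85 mm and grips with 20 to 120 N. Pads are 22 mm wide; open, the fingers measure 114 mm over their backs; the gripper's body (76 mm by 85 mm) begins 54 mm behind the grasp point. The pads swing forward as they close: fully open they stand 13 mm farther back than shut.
Start: joints at [55.273, 21.807, 74.336, -0, 83.858, -12.336], TCP at [0.21, 0.509, 0.242] pointing down, gripper open.
Joint ranges: [-178.18, 178.18], [-50.72, 133.34], [12.68, 142.11], [-81.47, 261.47], [9.98, 163.14], [-165.26, 165.26]. Speed limits (degrees/s): [136.94, 136.94, 180, 180, 180, 180].

## Interface

Orientations are given as a 3x3 rotation matrix whose columns are the frame's x, y, z axes.
In Python, from station import robot, imaging, job gives the robot as it stands.
- The arm moves only by the tool play_rows, never from a script. Its argument "steps" is a list that holds one entry, the list of rows, each a list of 7 numbers: the shift along the tool's x, y, z in cm, then the turn, a rotation vector about the tool's x, y, z in rad, then the gripper's target within -1 to 1 (fully open at 1, half-way at 0, shut at -1). A call has 1 to 12 rows; each row is the pose to reach, as a shift and turn from the pose commanded when the call began, along the tool's axes at that moment; what a row does not reach only later rows make up. A row lasts 1/10 s, in which the tool goes at most 50 mm and 8.59 degrees, less where a joint would pass 70% of its speed; a pose out of reach is approached as far as the arm can. A call with a gripper value outside its range is refused whole. The fingers move at their own pace and stop on an object; the grip force is fixed at half the most. Time passes only in rows, so rows that repeat a pose let the fingers close. It gives the time, the measured TCP pose, the force, the opening and the grip force at its end, in the units of the state.
- robot.get_obs(): the state, without advancing time (a new reading comes with each control period).
- imaging.snapshot(name): name is "scene" or "top" or "wrist"; returns a dict with "image" (420x560x3 uint8, red, green, blue), "fx", "fy", "cx", "cy" (pixels), "R" (3x3) and "t" (3): a world point X has camera coordinates R X + t. Camera axes: x right, y down, z forward; pixel columns grow to the right and rows downward; lengths in m; the calibration is good to about 2 mm. A picture is of the moment at which its call begins. There is no depth.
- job.sign_off(): hands the job in; it is judged then, once.
The state is a dict: "t": time; "qpos": joint angles; "dq": joint speeds; "joint_efforts": joint torques, N m; "tcp_pos": TCP position; "ee_rot": TCP orientation; "force": force on the tool from outside, world axes, zero at the start; "moment": the same for the moment, N m; "grip_width": opening from 0.0 (shut) to 1.0 (fully open); "grasp_force": force on a finger pad.
Only numpy, scipy, OpenCV 4.12 (cv2) and the standard library are available. Lean on these libraries where they do the work, as an engineer would, in place of code of your own. Each camera call takes 0.05 s, during which the arm holds its last target. There are 200 camera calls.

## Task

Throttle the flood tray's feed valve back to 30 degrees open, which is the second notch up from the closed one, and leave the handle locked there with its spring latch fully home in that notch. Do not shut the flow off on the way, and leave the seedling cup, the tape measure and the bottle where they stand.

Things in the scene. Friction and masses are not known exactly. Their poses are not given: they have to be found in the camera images.
- valve: grey 63 mm plastic pipe line (axis 100 mm above the bench) with a black butterfly valve between two flanges 156 mm across, fixed to the bench. Origin on the bench right under the valve stem; its y axis runs along the pipe towards the flood tray, -x is where the handle points when the valve is closed, z up
- plate_mid (a point): point on the stem axis at the top of the round aluminium notch plate (66 mm radius, 5 mm thick, top 213 mm above the bench) under the handle; axes as valve. 7 notches in its rim lock the handle at nominally 0 (closed), 15, 30, 45, 60, 75 and 90 degrees open. The plate is clamped through slotted holes and sits up to 5 degrees round either way, all notches alike
- lever_hinge (a point): point on the vertical stem axis at the handle's mid-height (229 mm above the bench); its frame turns with the handle: -x runs along the handle outwards, +y is the side of the latch blade (the closing side), z up
- lever_grip (a point): point on the centre line of the black handle bar, 155 mm out from the stem axis, at mid-height, same axes as lever_hinge. The bar is 20 mm wide and 20 mm high and ends 212 mm from the stem axis; nothing stands under it here within 50 mm
- latch_grip (a point): mid-point, opposite lever_grip, of the steel latch blade (6 mm thick, 20 mm high, 130 mm long) that runs beside the handle on its closing side and reaches to 204 mm from the stem axis; with the latch home its centre is 37 mm from the handle's centre line, so handle and blade together measure 50 mm across their outer faces
- lever (a joint): handle angle, rad: 0 = closed (square across the pipe), grows anticlockwise seen from above, 1.571 = fully open (along the pipe). Starts between 1.0 and 1.6. Stays where it is left; turning takes about 5 N at the grip point, up to 4 N more while the tooth drags on the plate's rim, and is blocked while the tooth is in a notch
- latch (a joint): squeeze of the latch blade towards the handle, rad: 0 = home, tooth fully in a notch, handle locked; from 0.16 the tooth is clear, and let go between notches (perhaps at the start too) it rides on the rim at 0.12 to 0.16; 0.22 = stop, blade 18 mm in. Spring: 2.5 N at the grip point when home, 5.5 N at the stop. The tooth drops in once it faces a notch to within about a degree
- cup_center (a point): centre, 60 mm up, of a clear plastic cup of soil with a seedling, 95 mm across and 120 mm high: a bystander
- tape_center (a point): centre, 33 mm up, of a tape measure, 72 x 36 x 66 mm: a bystander
- bottle_center (a point): centre, 110 mm up, of a green bottle, 66 mm across and 220 mm high: a bystander

How it is judged (in metres and radians):
At the end, for the whole second after the job is handed in: The handle stands still at the 30 degree notch (joint lever 0.41 to 0.64 rad, which takes in that notch alone wherever the plate is clamped), the latch has sprung home into it (joint latch below 0.05 rad), and cup, tape measure and bottle are within 30 mm of where they stood (value of joint lever between 0.41 and 0.64 rad and value of joint latch below 0.05 rad and velocity of joint lever between -0.05 and 0.05 rad/s and distance of each of cup_center, tape_center, bottle_center from where it was at the start of the episode below 0.03 m); the robot touches nothing.
It fails at once if the valve is shut off (handle below 0.1 rad) (value of joint lever below 0.1 rad).
It fails at once if the seedling cup, the tape measure or the bottle is knocked away (moved over 40 mm) (distance of any of cup_center, tape_center, bottle_center from where it was at the start of the episode above 0.04 m).
It also fails if it takes over 45 s, if anything falls off the work surface, if the arm or the gripper's body presses on something with over 40 N, if the wrist force passes 120 N, or if a joint passes its speed limit or range.

## Working session

There is one attempt and no reset: what is moved stays moved. The work goes in short steps, Python scripts to look and compute and a tool call to move; the robot and the scene stay as the last step left them, time stands still between calls to the robot, and variables do not carry over. Pictures are saved under pics/ and viewed, at most 10 in all, crops included, and the job is handed in when it is done.

Besides the shell and the picture viewer there is one more tool, called after ">>>" as a command line: name --argument value ..., lists and objects as JSON in quotes. play_rows: Moves the arm, as the interface text tells. Its arguments: {"type":"object","properties":{"steps":{"type":"array","items":{"type":"array","items":{"type":"array","items":{"type":"number"}}}}},"required":["steps"]}

```bash
ls; mkdir -p pics; python3 - <<'E'
from station import robot, imaging
import cv2,numpy as np,pickle
d={}
for n in("scene","top"):
    s=imaging.snapshot(n);d[n]=s
    cv2.imwrite(f"pics/{n}0.png",s["image"][:,:,::-1])
    print(n,s["fx"],s["cx"],s["cy"],np.round(s["R"],3).tolist(),np.round(s["t"],3), np.round(-s["R"].T@s["t"],3))
pickle.dump(d,open("d0.pkl","wb"))
o=robot.get_obs();print(o["t"],o["tcp_pos"],np.round(o["ee_rot"],3),o["grip_width"])
E
```

```text
pics
scene 541.2810502915288 265.2789980241119 205.03399740747602 [[0.43, 0.903, -0.013], [0.732, -0.357, -0.581], [-0.529, 0.24, -0.814]] [-0.152 -0.329  1.416] [ 1.055 -0.321  0.96 ]
top 406.579489969386 279.4660640115456 205.9645466718399 [[0.013, -1.0, -0.002], [-0.998, -0.013, -0.055], [0.055, 0.003, -0.999]] [-0.095  0.543  0.975] [ 0.49  -0.09   1.003]
0.1 [0.20936415 0.50833725 0.24180074] [[-0.925  0.381 -0.001]
 [ 0.381  0.925 -0.001]
 [ 0.    -0.001 -1.   ]] 0.998595112022516
```

View pics/scene0.png

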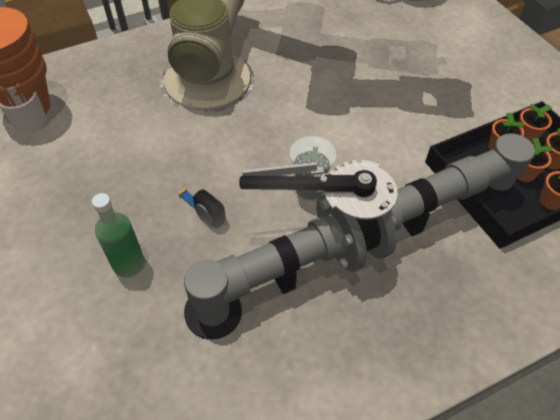

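View pics/top0.png

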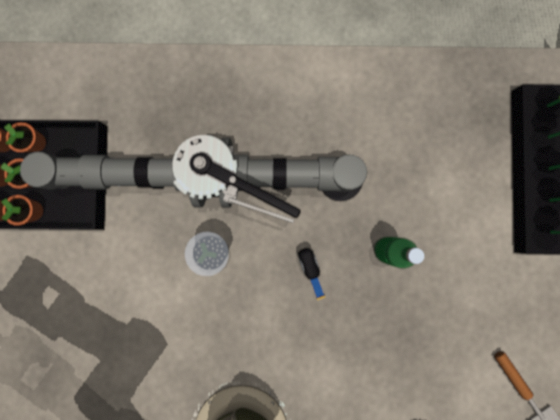

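The top view shows the stem hub at about (201,162), the handle tip at (298,212), the blade on the closing side and the cup at (207,253). Next I'll measure the plate and the handle on their planes.

```bash
cat > h.py <<'E'
import numpy as np,cv2
def ray(s,uv,z):
    uv=np.atleast_2d(np.asarray(uv,float))
    d=np.c_[(uv[:,0]-s["cx"])/s["fx"],(uv[:,1]-s["cy"])/s["fy"],np.ones(len(uv))]@s["R"]
    c=-s["R"].T@s["t"]
    return c+d*((z-c[2])/d[:,2])[:,None]
def measure(s,tag,stem=None):
    im=s["image"].astype(int); mx=im.max(2); mn=im.min(2)
    # white plate
    m=((mn>165)).astype(np.uint8)
    roi=np.zeros_like(m); roi[125:210,160:250]=1; m*=roi
    c=max(cv2.findContours(m,0,2)[0],key=cv2.contourArea)
    P=ray(s,cv2.convexHull(c)[:,0],0.213)[:,:2]
    cc,r=cv2.minEnclosingCircle(P.astype(np.float32)); print(tag,"plate",np.round(cc,4),round(r,4))
    return np.array(cc)
E
python3 - <<'E'
from h import *; import pickle
d=pickle.load(open("d0.pkl","rb")); s=d["top"]
c=measure(s,"top")
im=s["image"].astype(int)
m=((im.max(2)<55)).astype(np.uint8); roi=np.zeros_like(m); roi[140:225,192:305]=1; m*=roi
ys,xs=np.nonzero(m)
P=ray(s,np.c_[xs,ys],0.239)[:,:2]
# bar part: 80-215 mm out, within angular sector
v=P-c; r=np.hypot(*v.T); th=np.degrees(np.arctan2(-v[:,1],-v[:,0]))
for a,b in((.085,.12),(.12,.16),(.16,.2)):
    k=(r>a)&(r<b)&(abs(th-63)<12); print(a,k.sum(),np.round(P[k].mean(0),4),th[k].mean())
k=(r>.085)&(r<.22)&(abs(th-63)<12)
vx,vy,x0,y0=cv2.fitLine(P[k].astype(np.float32),2,0,.01,.01).ravel()
print("line ang",np.degrees(np.arctan2(vy,vx)),"dist stem to line",(c[0]-x0)*vy-(c[1]-y0)*vx, "max r",r[k].max())
print("hub px",ray(s,(201,162),.245), "blade end/near", ray(s,[(290,220),(232,198)],.239))
print("cup",ray(s,(207,253),.12),"tape",ray(s,(310,265),.066),"bottle top",ray(s,(416,256),.22))
b=im[135:230,165:310,::-1].astype(np.uint8)
cv2.imwrite("pics/crop0.png",cv2.resize(b,None,fx=5,fy=5,interpolation=cv2.INTER_CUBIC))
E
```

```text
top plate [0.6076 0.0624] 0.0638
0.085 221 [ 0.5666 -0.032 ] 66.4940631946954
0.12 250 [ 0.5521 -0.0664] 66.70380614457048
0.16 194 [ 0.5317 -0.0995] 64.94097934545066
line ang 62.43886 dist stem to line -0.00853856429306532 max r 0.2064746627547349
hub px [[0.61255979 0.06031117 0.245     ]] blade end/near [[ 0.50587083 -0.10830539  0.239     ]
 [ 0.54591896  0.00146439  0.239     ]]
cup [[0.43467783 0.06751376 0.12      ]] tape [[ 0.40698524 -0.15938036  0.066     ]] bottle top [[ 0.44043246 -0.35079571  0.22      ]]
```

View pics/crop0.png

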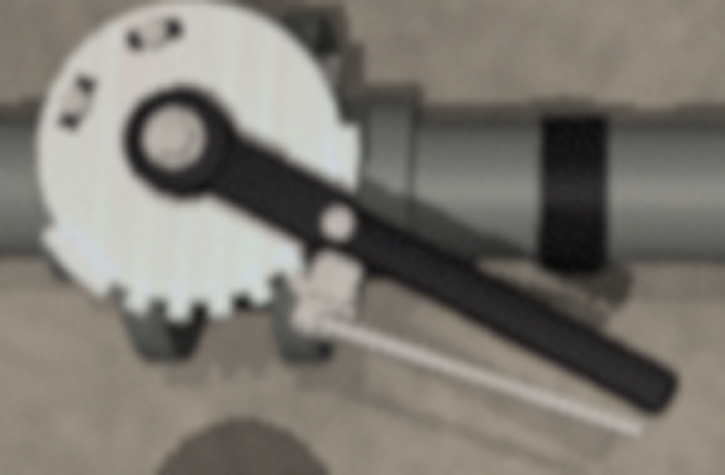

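The crop shows the handle at about 62° open. The blade is splayed about 8° towards it, so the latch is riding on the rim, clear of any notch. The stem is at about (0.610, 0.061). I'm moving above the grip.

>>> play_rows --steps '[[[0, 0, -5, 0, 0, 0, 1], [-4, -3, -9, 0, 0, 0.14, 1], [-8, -6.4, -10, 0, 0, 0.28, 1], [-12, -9.6, -10, 0, 0, 0.42, 1], [-16, -12.8, -10, 0, 0, 0.56, 1], [-20, -16, -10, 0, 0, 0.7, 1], [-24, -19.2, -10, 0, 0, 0.84, 1], [-28, -22.4, -10, 0, 0, 0.98, 1], [-32, -25.6, -10, 0, 0, 1.12, 1], [-36, -28.8, -10, 0, 0, 1.26, 1], [-40, -32, -10, 0, 0, 1.4, 1], [-44, -35.2, -10, 0, 0, 1.5, 1]]]'

```text
t: 1.3
tcp_pos: [0.4698, 0.0367, 0.3422]
ee_rot: [[0.32, 0.947, -0.0], [0.947, -0.32, 0.0], [0.0, -0.0, -1.0]]
force: [-0.2, 0.8, 0.2]
grip_width: 1.005
grasp_force: 0.0
```

```bash
cat >> h.py <<'E'
def go(o,pos,yaw):
    """shift (cm) in tool axes and turn (rad about tool z) to a tool-down pose with tool y at yaw deg"""
    R=np.array(o["ee_rot"]); d=R.T@(np.array(pos)-o["tcp_pos"])*100
    cur=np.arctan2(R[1,1],R[0,1]); t=-(np.radians(yaw)-cur)
    print("shift",np.round(d,2),"turn",round((t+np.pi)%(2*np.pi)-np.pi,3),"yaw",round(np.degrees(cur),1),"tcp",np.round(o["tcp_pos"],4),"F",np.round(o["force"],1),"w",round(o["grip_width"],3),"g",o["grasp_force"],"t",o["t"],"z",np.round(R[:,2],3))
def grip(th,off,S=(.610,.061),r=.155,z=.221):
    a=np.radians(th); u=np.array([-np.cos(a),-np.sin(a)]); n=np.array([u[1],-u[0]])
    return np.r_[np.array(S)+r*u+off*n,z], th-90
E
python3 - <<'E'
from h import *; from station import robot
p,y=grip(62,.008,z=.33); print(p,y); go(robot.get_obs(),p,y)
E
```

```text
[ 0.53016833 -0.0721011   0.33      ] -28
shift [-8.38  9.2   1.22] turn 0.163 yaw -18.7 tcp [0.4698 0.0367 0.3422] F [-0.2  0.8  0.2] w 1.005 g 0.0 t 1.3 z [-0.  0. -1.]
```

>>> play_rows --steps '[[[-3, 3, 0.4, 0, 0, 0.05, 1], [-6, 6, 0.8, 0, 0, 0.1, 1], [-8.4, 9.2, 1.2, 0, 0, 0.16, 1], [-8.4, 9.2, 1.2, 0, 0, 0.16, 1], [-8.4, 9.2, 1.2, 0, 0, 0.16, 1]]]'

```text
t: 1.8
tcp_pos: [0.5303, -0.0704, 0.3295]
ee_rot: [[0.463, 0.887, -0.002], [0.887, -0.463, 0.001], [-0.0, -0.002, -1.0]]
force: [-0.4, 0.5, 0.2]
grip_width: 1.002
grasp_force: 0.0
```

```bash
python3 - <<'E'
from h import *; from station import robot,imaging
p,y=grip(62,.008,z=.221); go(robot.get_obs(),p,y)
s=imaging.snapshot("wrist"); im=s["image"][:,:,::-1].copy()
def prj(X): 
    q=s["R"]@X+s["t"]; return (int(s["fx"]*q[0]/q[2]+s["cx"]),int(s["fy"]*q[1]/q[2]+s["cy"]))
for r in(0,.155,.212):
    for o,c in((0,(0,0,255)),(.029,(0,255,0))):
        g,_=grip(62,o,r=r); g[2]=.239; cv2.circle(im,prj(g),3,c,-1)
cv2.imwrite("pics/w1.png",im)
E
```

```text
shift [-0.16  0.09 10.85] turn 0.008 yaw -27.6 tcp [ 0.5303 -0.0704  0.3295] F [-0.4  0.5  0.2] w 1.002 g 0.0 t 1.8 z [-0.002  0.001 -1.   ]
```

View pics/w1.png

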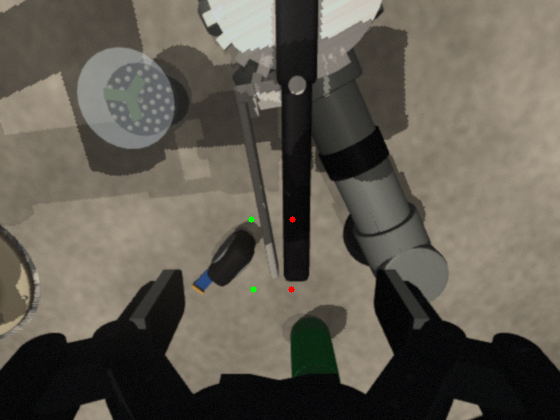

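The wrist view shows the handle end at (296,281), about 11 px nearer the stem than I predicted. The line is only 4 px off sideways. I'll refine the stem estimate from both tip sightings.

```bash
python3 - <<'E'
from h import *; from station import imaging; import pickle
w=imaging.snapshot("wrist"); t=pickle.load(open("d0.pkl","rb"))["top"]; sc=pickle.load(open("d0.pkl","rb"))["scene"]
print("wrist tip/mid",ray(w,[(296,281),(296,200),(297,110),(297,85)],.239).round(4).tolist())
print("top tip",ray(t,[(297.5,213.5)],.239).round(4), "hub .25",ray(t,(200,162.4),.25).round(4))
print("scene tip",ray(sc,[(241,182)],.239).round(4),"hub",ray(sc,(365,179),.25).round(4))
# plate ellipse in scene view
im=sc["image"].astype(int); m=(im.min(2)>150).astype(np.uint8); r=np.zeros_like(m); r[155:222,315:402]=1
c=max(cv2.findContours(m*r,0,2)[0],key=cv2.contourArea); P=ray(sc,cv2.convexHull(c)[:,0],.213)[:,:2]
print("scene plate",cv2.minEnclosingCircle(P.astype(np.float32)))
E
```

```text
wrist tip/mid [[0.5169, -0.121, 0.239], [0.5456, -0.0634, 0.239], [0.5733, -0.0096, 0.239], [0.58, 0.004, 0.239]]
top tip [[ 0.5183 -0.1223  0.239 ]] hub .25 [[0.611  0.0612 0.25  ]]
scene tip [[ 0.5256 -0.1242  0.239 ]] hub [[0.6186 0.0607 0.25  ]]
scene plate ((0.5991100072860718, 0.08398150652647018), 0.08675486594438553)
```

```bash
sed -i 's/S=(.610,.061)/S=(.613,.063)/' h.py; python3 - <<'E'
from h import *; from station import robot
p,y=grip(62.8,.008); print(p,y);go(robot.get_obs(),p,y)
E
```

```text
[ 0.53503449 -0.07120275  0.221     ] -27.200000000000003
shift [ 0.05  0.55 10.95] turn -0.004 yaw -27.4 tcp [ 0.5299 -0.0692  0.3305] F [0.2 0.1 0.7] w 0.996 g 0.0 t 1.9 z [-0.  0. -1.]
```

>>> play_rows --steps '[[[0, 0.5, 2, 0, 0, 0, 1], [0, 0.5, 5, 0, 0, 0, 1], [0, 0.5, 8, 0, 0, 0, 1], [0, 0.5, 10, 0, 0, 0, 1], [0, 0.5, 10.9, 0, 0, 0, 1], [0, 0.5, 10.9, 0, 0, 0, 1]]]'

```text
t: 2.5
tcp_pos: [0.5343, -0.0714, 0.2211]
ee_rot: [[0.461, 0.888, -0.001], [0.888, -0.461, 0.0], [-0.0, -0.001, -1.0]]
force: [0.7, 0.7, 0.6]
grip_width: 0.999
grasp_force: 0.0
```

>>> play_rows --steps '[[[0, 0, 0, 0, 0, 0, 0], [0, 0, 0, 0, 0, 0, -0.3], [0, 0, 0, 0, 0, 0, -0.6], [0, 0, 0, 0, 0, 0, -0.6], [0, 0, 0, 0, 0, 0, -0.6], [0, 0, 0, 0, 0, 0, -0.6]]]'

```text
t: 3.1
tcp_pos: [0.5347, -0.0727, 0.2228]
ee_rot: [[0.46, 0.888, 0.001], [0.888, -0.46, -0.002], [-0.001, 0.002, -1.0]]
force: [-4.0, -2.2, 7.7]
grip_width: 0.35
grasp_force: 59.6
```

```bash
python3 - <<'E'
from h import *; from station import robot,imaging
p,y=grip(62.8,.006); go(robot.get_obs(),p,y)
cv2.imwrite("pics/w2.png",imaging.snapshot("wrist")["image"][:,:,::-1])
E
```

```text
shift [0.15 0.16 0.18] turn -0.004 yaw -27.4 tcp [ 0.5347 -0.0727  0.2228] F [-4.  -2.2  7.7] w 0.35 g 59.59551349282265 t 3.1 z [ 0.001 -0.002 -1.   ]
```

View pics/w2.png

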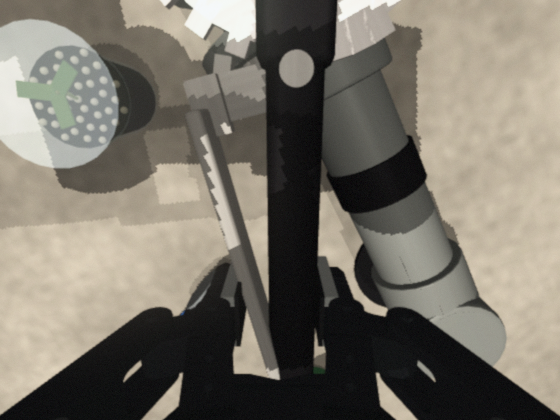

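The blade is at its stop (30 mm between the pads), so the tooth is clear. I'm swinging about the stem to about 38°, between the 45° and 30° notches.

>>> play_rows --steps '[[[0.04, -0.62, 0, 0, 0, 0.04, -0.6], [0.1, -1.25, 0, 0, 0, 0.08, -0.6], [0.18, -1.86, 0, 0, 0, 0.12, -0.6], [0.3, -2.48, 0, 0, 0, 0.16, -0.6], [0.43, -3.09, 0, 0, 0, 0.2, -0.6], [0.59, -3.69, 0, 0, 0, 0.24, -0.6], [0.77, -4.29, 0, 0, 0, 0.28, -0.6], [0.98, -4.88, 0, 0, 0, 0.32, -0.6], [1.21, -5.46, 0, 0, 0, 0.36, -0.6], [1.47, -6.03, 0, 0, 0, 0.4, -0.6], [1.67, -6.45, 0, 0, 0, 0.43, -0.6], [1.67, -6.45, 0, 0, 0, 0.43, -0.6]]]'

```text
t: 4.35
tcp_pos: [0.484, -0.0275, 0.2227]
ee_rot: [[0.789, 0.615, -0.001], [0.615, -0.789, -0.002], [-0.002, 0.0, -1.0]]
force: [-10.8, -0.8, 12.2]
grip_width: 0.351
grasp_force: 58.9
```

```bash
python3 - <<'E'
from h import *; from station import robot,imaging
p,y=grip(38.2,.006); go(robot.get_obs(),p,y)
s=imaging.snapshot("top");b=s["image"][135:265,165:310,::-1]
cv2.imwrite("pics/t3.png",cv2.resize(b,None,fx=4.5,fy=4.5,interpolation=cv2.INTER_CUBIC))
E
```

```text
shift [0.24 0.27 0.17] turn -0.005 yaw -52.1 tcp [ 0.484  -0.0275  0.2227] F [-10.8  -0.8  12.2] w 0.351 g 58.91577824950218 t 4.35 z [-0.001 -0.002 -1.   ]
```

View pics/t3.png

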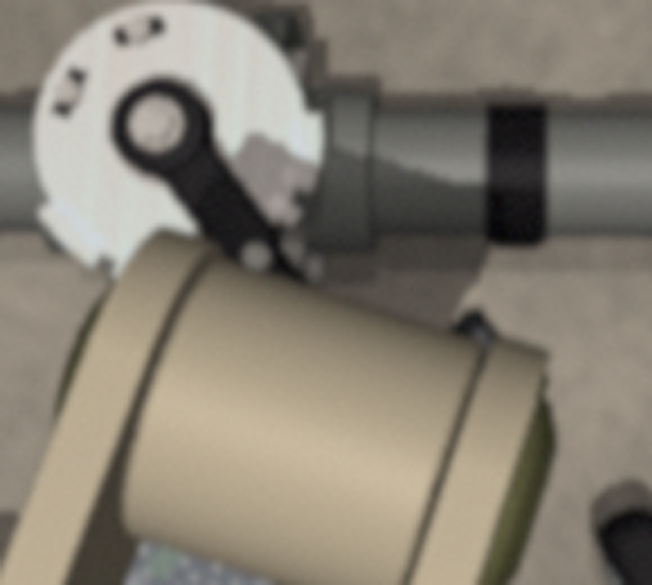

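The handle is at about 37°. I'm opening the jaws partway so the tooth rides on the rim.

>>> play_rows --steps '[[[0, 0, 0, 0, 0, 0, 0], [0, 0, 0, 0, 0, 0, 0.45], [0, 0, 0, 0, 0, 0, 0.45], [0, 0, 0, 0, 0, 0, 0.45], [0, 0, 0, 0, 0, 0, 0.45]]]'

```text
t: 4.9
tcp_pos: [0.4853, -0.0277, 0.2213]
ee_rot: [[0.79, 0.614, 0.0], [0.614, -0.79, -0.0], [0.0, 0.0, -1.0]]
force: [0.1, -0.0, 0.7]
grip_width: 0.722
grasp_force: 0.0
```

```bash
python3 - <<'E'
from h import *; from station import robot,imaging
p,y=grip(37,.006); go(robot.get_obs(),p,y)
cv2.imwrite("pics/w4.png",imaging.snapshot("wrist")["image"][:,:,::-1])
E
```

```text
shift [ 0.16 -0.16  0.03] turn 0.015 yaw -52.1 tcp [ 0.4853 -0.0277  0.2213] F [ 0.1 -0.   0.7] w 0.722 g 0.0 t 4.9 z [ 0. -0. -1.]
```

View pics/w4.png

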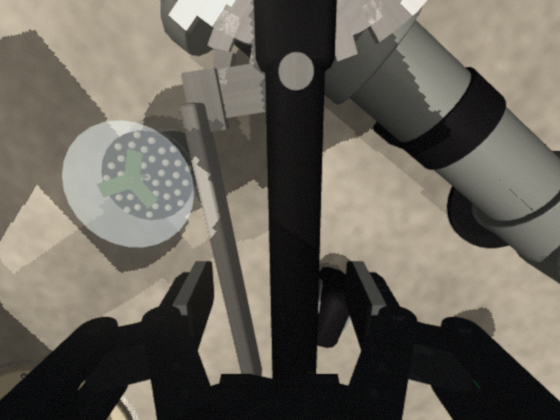

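The blade is still slanted, so the tooth is riding on the rim, and both fingers are clear. Now I'll push the handle with the opening-side finger, in small steps.

>>> play_rows --steps '[[[0.03, -0.47, 0, 0, 0, 0.03, 0.45], [0.08, -0.93, 0, 0, 0, 0.06, 0.45], [0.1, -1.09, 0, 0, 0, 0.07, 0.45], [0.11, -1.24, 0, 0, 0, 0.08, 0.45], [0.14, -1.4, 0, 0, 0, 0.09, 0.45], [0.16, -1.55, 0, 0, 0, 0.1, 0.45]]]'

```text
t: 5.55
tcp_pos: [0.4777, -0.0153, 0.2214]
ee_rot: [[0.847, 0.531, 0.002], [0.531, -0.847, -0.002], [0.0, 0.003, -1.0]]
force: [4.6, -6.2, -3.7]
grip_width: 0.723
grasp_force: 3.7
```

>>> play_rows --steps '[[[0.02, -0.16, 0, 0, 0, 0.01, 0.45], [0.03, -0.31, 0, 0, 0, 0.02, 0.45], [0.04, -0.47, 0, 0, 0, 0.03, 0.45], [0.04, -0.47, 0, 0, 0, 0.03, 0.45]]]'

```text
t: 5.95
tcp_pos: [0.4754, -0.0112, 0.2213]
ee_rot: [[0.863, 0.506, 0.001], [0.506, -0.863, -0.002], [0.0, 0.002, -1.0]]
force: [2.6, -5.8, -3.1]
grip_width: 0.727
grasp_force: 3.1
```

>>> play_rows --steps '[[[0.02, -0.16, 0, 0, 0, 0.01, 0.45], [0.03, -0.31, 0, 0, 0, 0.02, 0.45], [0.04, -0.47, 0, 0, 0, 0.03, 0.45], [0.04, -0.47, 0, 0, 0, 0.03, 0.45]]]'

```text
t: 6.35
tcp_pos: [0.4729, -0.0065, 0.2214]
ee_rot: [[0.878, 0.479, 0.0], [0.479, -0.878, -0.001], [-0.0, 0.001, -1.0]]
force: [0.4, -5.6, -1.1]
grip_width: 0.727
grasp_force: 2.3
```

```bash
python3 - <<'E'
from h import *; from station import robot,imaging
p,y=grip(34,.02); go(robot.get_obs(),p,y)
s=imaging.snapshot("wrist"); cv2.imwrite("pics/w5.png",s["image"][:,:,::-1])
E
```

```text
shift [0.01 0.08 0.04] turn -0.093 yaw -61.3 tcp [ 0.4729 -0.0065  0.2214] F [ 0.4 -5.6 -1.1] w 0.727 g 2.3414821503683925 t 6.35 z [ 0.    -0.001 -1.   ]
```

View pics/w5.png

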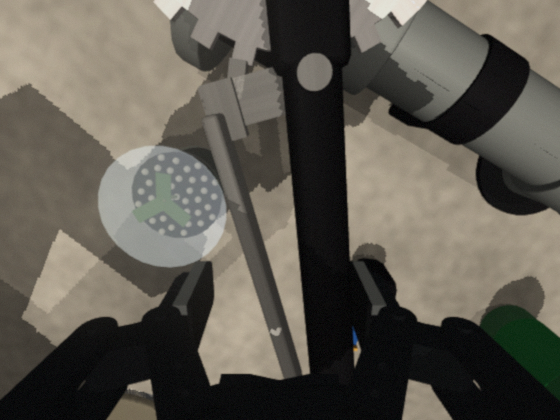

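The blade is still slanted and the handle is at about 33°. I'll keep pushing.

>>> play_rows --steps '[[[0.02, -0.16, 0, 0, 0, 0.01, 0.45], [0.03, -0.31, 0, 0, 0, 0.02, 0.45], [0.04, -0.47, 0, 0, 0, 0.03, 0.45], [0.04, -0.47, 0, 0, 0, 0.03, 0.45]]]'

```text
t: 6.8
tcp_pos: [0.4709, -0.0024, 0.2214]
ee_rot: [[0.892, 0.453, 0.0], [0.453, -0.892, -0.002], [-0.001, 0.002, -1.0]]
force: [-0.2, -6.5, -0.5]
grip_width: 0.725
grasp_force: 3.0
```

>>> play_rows --steps '[[[0.02, -0.16, 0, 0, 0, 0.01, 0.45], [0.03, -0.31, 0, 0, 0, 0.02, 0.45], [0.03, -0.31, 0, 0, 0, 0.02, 0.45]]]'

```text
t: 7.1
tcp_pos: [0.4696, 0.0005, 0.2213]
ee_rot: [[0.9, 0.435, -0.0], [0.435, -0.9, -0.002], [-0.001, 0.002, -1.0]]
force: [-1.1, -7.5, -0.5]
grip_width: 0.726
grasp_force: 2.8
```

>>> play_rows --steps '[[[0.02, -0.16, 0, 0, 0, 0.01, 0.45], [0.03, -0.31, 0, 0, 0, 0.02, 0.45], [0.03, -0.31, 0, 0, 0, 0.02, 0.45]]]'

```text
t: 7.4
tcp_pos: [0.4684, 0.0035, 0.2213]
ee_rot: [[0.909, 0.417, -0.0], [0.417, -0.909, -0.002], [-0.001, 0.001, -1.0]]
force: [-0.5, -5.4, -0.6]
grip_width: 0.727
grasp_force: 2.5
```

>>> play_rows --steps '[[[0.02, -0.16, 0, 0, 0, 0.01, 0.45], [0.03, -0.31, 0, 0, 0, 0.02, 0.45], [0.03, -0.31, 0, 0, 0, 0.02, 0.45]]]'

```text
t: 7.7
tcp_pos: [0.4674, 0.0073, 0.2213]
ee_rot: [[0.917, 0.399, -0.0], [0.399, -0.917, 0.0], [-0.0, -0.0, -1.0]]
force: [0.0, -0.7, -0.8]
grip_width: 0.725
grasp_force: 0.3
```

```bash
python3 - <<'E'
from h import *; from station import robot,imaging
p,y=grip(30,.02); go(robot.get_obs(),p,y)
s=imaging.snapshot("wrist"); cv2.imwrite("pics/w6.png",s["image"][:,:,::-1])
E
```

```text
shift [-0.06  0.47  0.03] turn -0.113 yaw -66.5 tcp [0.4674 0.0073 0.2213] F [ 0.  -0.7 -0.8] w 0.725 g 0.33755663578631356 t 7.7 z [-0.  0. -1.]
```

View pics/w6.png

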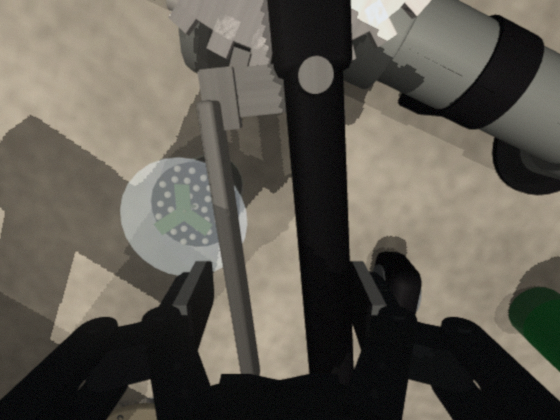

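The blade sprang outward: its lower end moved from column 293 to 250, and the push force dropped, so the tooth has snapped in. I'll push a little further to confirm it's locked.

>>> play_rows --steps '[[[0.01, -0.16, 0, 0, 0, 0.01, 0.45], [0.02, -0.31, 0, 0, 0, 0.02, 0.45], [0.02, -0.31, 0, 0, 0, 0.02, 0.45]]]'

```text
t: 8.05
tcp_pos: [0.4665, 0.01, 0.2213]
ee_rot: [[0.925, 0.381, 0.0], [0.381, -0.925, -0.0], [-0.0, 0.0, -1.0]]
force: [-0.0, -3.9, -0.8]
grip_width: 0.731
grasp_force: 1.7
```

>>> play_rows --steps '[[[0.01, -0.1, 0, 0, 0, 0.005, 0.45], [0.01, -0.2, 0, 0, 0, 0.01, 0.45], [0.01, -0.2, 0, 0, 0, 0.01, 0.45]]]'

```text
t: 8.35
tcp_pos: [0.4657, 0.0119, 0.2213]
ee_rot: [[0.928, 0.371, -0.0], [0.371, -0.928, -0.0], [-0.0, 0.0, -1.0]]
force: [-0.6, -4.0, -0.8]
grip_width: 0.73
grasp_force: 1.9
```

```bash
cat > hb.py <<'E'
from h import *; from station import robot,imaging
def ana(s):
    g=s["image"].max(2).astype(int); P=[];E=[]
    for r in range(120,235,5):
        xs=np.nonzero(g[r,260:380]<30)[0]+260
        P.append((xs.min()+xs.max())/2); E.append((xs.min(),xs.max()))
    rows=np.arange(120,235,5)
    W=ray(s,np.c_[P,rows],.239)[:,:2]
    vx,vy,x,y=cv2.fitLine(W.astype(np.float32),2,0,.01,.01).ravel()
    a=np.degrees(np.arctan2(vy,vx)); a=(a+90)%180-90
    # angle from assumed stem to point at ~.15 out
    c=W[-1]; print("edges",E[0],E[-1],"line ang",round(a,2),"pt",c.round(4),"ang via stem",round(np.degrees(np.arctan2(.063-c[1],.613-c[0])),2))
if __name__=="__main__":
    s=imaging.snapshot("wrist"); ana(s); cv2.imwrite("pics/w7.png",s["image"][:,:,::-1]); go(robot.get_obs(),*grip(29,.02))
    for f in("w5","w6","w7"):
        g=cv2.imread(f"pics/{f}.png").max(2).astype(int); print(f,[ (np.nonzero(g[r,260:380]<30)[0][[0,-1]]+260).tolist() for r in(150,200,240)])
E
python3 hb.py
```

```text
edges (np.int64(288), np.int64(344)) (np.int64(298), np.int64(347)) line ang 27.53 pt [0.5021 0.0096] ang via stem 25.7
shift [-0.06  0.69  0.03] turn -0.125 yaw -68.2 tcp [0.4657 0.012  0.2213] F [-1.  -4.5 -0.1] w 0.728 g 1.7882898089010268 t 8.4 z [-0. -0. -1.]
w5 [[290, 343], [295, 345], [299, 347]]
w6 [[290, 344], [295, 346], [299, 347]]
w7 [[291, 344], [295, 346], [299, 348]]
```

View pics/w7.png

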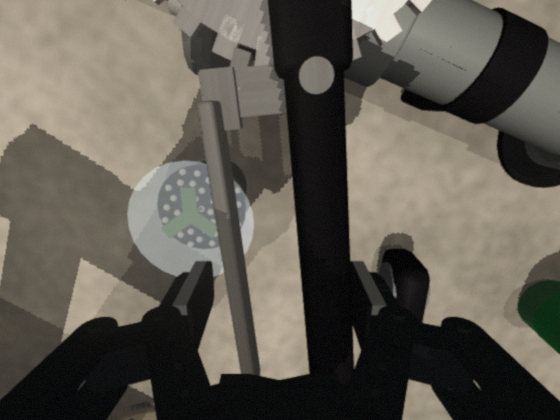

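```bash
python3 - <<'E'
from hb import *
s=imaging.snapshot("wrist"); ana(s)
# image handle line same in w5..w7; w4 too
for n,p in(("w5",[(215,120),(293,372)]),("w6",[(208,105),(249,372)]),("w7",[(208,105),(250,372)])):
    q=ray(s,p,.239)[:,:2]; v=q[0]-q[1]; a=np.degrees(np.arctan2(v[1],v[0]))
    print(n,"blade ang",a.round(2),"outer pt",q[1].round(4),"in pt",q[0].round(4))
go(robot.get_obs(),*grip(27,.02))
E
```

```text
edges (np.int64(288), np.int64(344)) (np.int64(298), np.int64(347)) line ang 27.47 pt [0.5021 0.0096] ang via stem 25.7
w5 blade ang 36.43 outer pt [ 0.4375 -0.0055] in pt [0.5247 0.0589]
w6 blade ang 27.25 outer pt [0.4305 0.0121] in pt [0.5283 0.0625]
w7 blade ang 27.47 outer pt [0.4306 0.0117] in pt [0.5283 0.0625]
shift [-0.05  0.14  0.03] turn -0.09 yaw -68.2 tcp [0.4657 0.012  0.2213] F [-1.  -3.8 -0.3] w 0.725 g 1.733105251332745 t 8.45 z [-0.  0. -1.]
```

>>> play_rows --steps '[[[0.01, -0.08, 0, 0, 0, 0.005, 0.45], [0.01, -0.15, 0, 0, 0, 0.01, 0.45], [0.01, -0.15, 0, 0, 0, 0.01, 0.45]]]'

```text
t: 8.75
tcp_pos: [0.4653, 0.0132, 0.2213]
ee_rot: [[0.932, 0.362, -0.0], [0.362, -0.932, -0.0], [-0.0, 0.0, -1.0]]
force: [-1.6, -4.7, 0.5]
grip_width: 0.723
grasp_force: 2.2
```

>>> play_rows --steps '[[[0.01, -0.08, 0, 0, 0, 0.005, 0.45], [0.01, -0.15, 0, 0, 0, 0.01, 0.45], [0.01, -0.15, 0, 0, 0, 0.01, 0.45]]]'

```text
t: 9.05
tcp_pos: [0.4651, 0.0142, 0.2213]
ee_rot: [[0.936, 0.353, 0.0], [0.353, -0.936, -0.001], [-0.0, 0.001, -1.0]]
force: [0.8, -8.4, -1.7]
grip_width: 0.725
grasp_force: 3.8
```

```bash
python3 - <<'E'
from hb import *
s=imaging.snapshot("wrist"); ana(s); o=robot.get_obs(); go(o,*grip(27,.02))
cv2.imwrite("pics/w8.png",s["image"][:,:,::-1])
g=s["image"].astype(int)
# handle edges and bright-ish rivet centre
m=cv2.inRange(s["image"][40:110,290:345],(110,)*3,(255,)*3); ys,xs=np.nonzero(m); print("rivet",xs.mean()+290,ys.mean()+40)
for f in("w6","w7"):
    m=cv2.inRange(cv2.imread(f"pics/{f}.png")[40:110,290:345],(110,)*3,(255,)*3); ys,xs=np.nonzero(m); print(f,xs.mean()+290,ys.mean()+40)
E
```

```text
edges (np.int64(287), np.int64(343)) (np.int64(298), np.int64(347)) line ang 26.66 pt [0.5014 0.0111] ang via stem 24.94
shift [-0.07  0.37  0.03] turn -0.111 yaw -69.3 tcp [0.4651 0.0142 0.2213] F [ 0.7 -8.6 -1.9] w 0.723 g 3.736750208772719 t 9.1 z [ 0.    -0.001 -1.   ]
rivet 312.74861111111113 74.86805555555556
w6 313.30354609929077 74.27375886524823
w7 314.0841514726508 74.72370266479663
```

The force rose to 8.5 N and the blade lies parallel to the handle. The latch is home and the handle is locked, so I'm backing off and lifting clear.

>>> play_rows --steps '[[[0, 0.2, 0, 0, 0, 0, 0.7], [0, 0.3, 0, 0, 0, 0, 1], [0, 0.3, 0, 0, 0, 0, 1], [0, 0.3, -1, 0, 0, 0, 1], [0, 0.3, -4, 0, 0, 0, 1], [0, 0.3, -8, 0, 0, 0, 1], [0, 0.3, -12, 0, 0, 0, 1], [-4, 0.3, -15, 0, 0, 0, 1], [-8, 0.3, -15, 0, 0, 0, 1], [-12, 0.3, -15, 0, 0, 0, 1], [-12, 0.3, -15, 0, 0, 0, 1]]]'

```text
t: 10.2
tcp_pos: [0.3508, -0.0305, 0.3727]
ee_rot: [[0.936, 0.351, 0.002], [0.351, -0.936, -0.001], [0.002, 0.002, -1.0]]
force: [0.8, -0.1, 0.1]
grip_width: 1.001
grasp_force: 0.0
```

```bash
python3 - <<'E'
from h import *; from station import robot,imaging
import pickle
o=robot.get_obs(); print(np.round(o["tcp_pos"],3),np.round(o["force"],1))
d=pickle.load(open("d0.pkl","rb"))
s=imaging.snapshot("wrist"); g=s["image"]; m=(g.max(2)<35).astype(np.uint8)
s2=imaging.snapshot("scene"); cv2.imwrite("pics/s9.png",s2["image"][:,:,::-1]); cv2.imwrite("pics/w9.png",g[:,:,::-1])
for z,n in((.239,"w"),):
  c=[k for k in cv2.findContours(m,0,2)[0] if cv2.contourArea(k)>300]
  for k in c:
    q=ray(s,k[:,0],z)[:,:2]; vx,vy,x,y=cv2.fitLine(q.astype(np.float32),2,0,.01,.01).ravel(); print(cv2.boundingRect(k),round(np.degrees(np.arctan2(vy,vx)),1))
# bystanders: changes in the scene view around bottle & tape
df=np.abs(s2["image"].astype(int)-d["scene"]["image"]).max(2)
print("bottle diff",(df[190:280,90:150]>40).sum(),"tape diff",(df[185:230,175:228]>40).sum())
# blade: bright grey pixels beside handle at a set of columns/rows -> print profiles
for r in(150,190,230,270,310): print(r,g[r,180:400:4].max(1).tolist())
E
```

```text
[ 0.351 -0.031  0.373] [ 0.8 -0.1  0.1]
(0, 269, 560, 151) -73.1
(472, 154, 88, 59) -75.0
(359, 126, 35, 54) 28.5
(432, 0, 123, 72) -82.4
(286, 0, 35, 117) 28.5
bottle diff 0 tape diff 0
150 [70, 72, 72, 70, 54, 56, 54, 53, 55, 56, 53, 51, 51, 51, 55, 52, 102, 97, 95, 103, 117, 121, 119, 124, 124, 125, 125, 124, 125, 125, 129, 131, 122, 121, 116, 116, 117, 119, 115, 111, 109, 110, 110, 108, 90, 27, 24, 87, 9, 18, 24, 22, 15, 17, 116]
190 [52, 53, 66, 65, 68, 80, 115, 119, 118, 114, 103, 106, 108, 107, 105, 105, 112, 111, 106, 108, 108, 109, 113, 112, 114, 134, 136, 136, 136, 136, 129, 130, 129, 124, 123, 125, 124, 124, 126, 120, 123, 121, 120, 120, 120, 76, 104, 106, 103, 123, 121, 119, 119, 119, 117]
230 [52, 81, 101, 103, 103, 98, 102, 101, 100, 102, 100, 104, 106, 109, 132, 126, 126, 134, 133, 133, 129, 131, 139, 136, 132, 135, 134, 128, 123, 121, 122, 124, 125, 124, 120, 115, 114, 118, 119, 121, 119, 119, 124, 115, 112, 114, 120, 120, 117, 116, 113, 118, 119, 118, 117]
270 [23, 58, 65, 66, 115, 118, 117, 117, 117, 117, 113, 120, 125, 129, 126, 131, 133, 135, 131, 129, 132, 137, 137, 134, 130, 133, 135, 137, 135, 128, 132, 128, 131, 129, 129, 129, 125, 127, 127, 133, 131, 121, 116, 117, 115, 123, 116, 117, 117, 109, 20, 31, 43, 41, 97]
310 [14, 32, 40, 42, 44, 44, 45, 58, 64, 69, 76, 84, 90, 90, 151, 160, 154, 136, 93, 132, 128, 130, 125, 124, 125, 125, 124, 130, 133, 135, 134, 140, 144, 141, 141, 141, 144, 144, 148, 148, 142, 137, 137, 134, 132, 129, 122, 129, 132, 6, 9, 3, 6, 1, 9]
```

```bash
python3 -c "
from station import job
print(job.sign_off())"
```

```text
the job is handed in; nothing more can be done
None
```

I throttled the valve back to the 30° notch and handed the job in; no verdict was returned. At my last checks the handle stood at about 25–28° by camera, the latch blade lay parallel to it (home), a closing push met resistance, the robot was clear, and the bottle and tape had not moved; I did not re-check the cup, but nothing touched it.

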